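# Stand up a fallen capacitor and hold the loupe over it at focus

## Task

Stand the fallen capacitor upright, studs up, in the middle of the round plate of the inspection stand and let go of it; do not drop it. Then take the loupe by its handle and hold it level and still, its lens centred above the capacitor and at the height that the pointer on the post marks, touching neither the capacitor nor the stand, and finish while holding it there. Leave the pointer and the other things on the bench as they are.

Things in the scene. Friction and masses are not known exactly. Their poses are not given: they have to be found in the camera images.
- capacitor: the fallen capacitor: a black cylindrical can, 40 mm diameter, 70 tall, about 120 g, centre of mass at mid-height. Its top is an aluminium face with two studs (10 diameter, 6 tall, 18 apart); its base is flat. Starts lying on the table, top end away from the robot (within about 45 degrees). Origin: centre of the base; +z along the can from base to top, upward once it stands.
- stand: the inspection stand, fixed: a round plate, 90 mm diameter, its white face 8 above the table, and an upright steel post (10 diameter, 205 high) on a foot bar 90 from the plate's centre towards the stand's +x, on the side away from the robot (turned by up to 30 degrees). Origin: on the table under the plate's centre; +z up.
- plate_top (a point): centre of the round plate's upper face, 8 mm above the table.
- pointer_tip (a point): tip of the focus pointer: a collar (22 mm diameter, 14 high) on the post, with a flat blade 3 thick reaching towards the plate. This point is at the blade's end, mid-thickness, 58 sideways from the plate's centre; its height, different every time (118 to 163 above the table), marks the focal height. It slides if pushed with more than about 6 N.
- loupe: the hand loupe, 90 g, lying flat: a steel-rimmed round lens (68 mm outer diameter, rim 16 high) on a black handle 108 long, 18 wide, 20 high. Origin: on the handle's underside; +x along the handle to the lens, +z up, square to the lens. Handle from x = -56 to +52 mm, lens centre at x = 85, centre of mass near x = 30. It starts with the lens end away from the robot (within 40 degrees).
- lens_center (a point): centre of the lens: on the loupe, 85 mm from its origin along +x and 8 mm above its underside.
- screwdriver: bystander: a screwdriver about 170 long lying flat; origin under its middle (mm).
- spool: bystander: a solder spool standing on its flange, 60 diameter, 40 high; origin centre of underside (mm).
- jar: bystander: a closed round jar, 44 diameter, 40 high; origin centre of underside (mm).
- small_cap: bystander: a much smaller can, 26 diameter, 28 high, without studs, already upright; origin centre of underside (mm).
- multimeter: bystander: a hand multimeter lying flat, 170 x 85 x 32; origin centre of underside (mm).
- board: bystander: a loose circuit board, 130 x 90, up to 18 high; origin centre of underside (mm).
There are look-alikes about, which are no part of the job. What is shaped like the loupe but blue is not meant.

How it is judged:
On the way:
1. the capacitor stands upright in the middle of the plate and is released (angle between capacitor's own z axis and vertical below 0.1 rad and horizontal distance between capacitor and plate_top below 0.02 m and z of capacitor in the frame of plate_top between -0.004 and 0.004 m and contact force between the fingers and capacitor below 0.05 N), for 0.3 s.
At the end, for the whole second after the job is handed in: The capacitor stands studs up (within 6 deg) on the plate, within 20 mm of its centre, untouched by the gripper; the loupe is gripped, still, level within 7 deg, lens centre within 7 mm of the pointer's height and 14 mm sideways of the capacitor, touching neither it nor the stand (all of step 1 and linear speed of each of capacitor, loupe below 0.02 m/s and z of lens_center in the frame of pointer_tip between -0.007 and 0.007 m and horizontal distance between lens_center and capacitor below 0.014 m and angle between loupe's own z axis and vertical below 0.13 rad and contact force between the fingers and loupe above 1 N and angular speed of loupe below 0.1 rad/s and contact force between loupe and capacitor below 0.05 N and contact force between loupe and stand below 0.05 N); the arm keeps its last pose, push and grip.
It fails at once if the capacitor is dropped or thrown: it moves faster than 0.5 m/s out of the fingers (linear speed of capacitor above 0.5 m/s and contact force between the fingers and capacitor below 0.05 N).
It fails at once if the pointer is shifted by more than 5 mm (distance of pointer_tip from where it was at the start of the episode above 0.005 m).
It fails at once if another thing on the bench is moved by more than 30 mm (distance of any of screwdriver, spool, jar, small_cap, multimeter, board from where it was at the start of the episode above 0.03 m).
It also fails if it takes over 70 s, if anything falls off the work surface, if the arm or the gripper's body presses on something with over 40 N, if the wrist force passes 120 N, or if a joint passes its speed limit or range.

## Robot

A 7-joint arm with a two-finger parallel gripper is mounted at the origin on the work surface. World frame = base frame: x ahead of the robot, y to its left, z up, the work surface at z = 0. Lengths are in m, angles in rad, forces in N, time in s.
With the tool pointing down it reaches from about 0.425 to 0.925 m from the base axis. Payload 6.8 kg.
Tool frame: the origin (TCP) lies at the very end of the fingers, on their centre line; the grasp point (between the pads) lies 19 mm behind it (r.tcp_to_grasp is the distance from the TCP to the grasp point, in m); z points along the fingers, y is the line along which they close (so a half turn about z gives the same grasp; the last joint's range is limited). The gripper opens to 85 mm and grips with 20 to 120 N. Pads are 22 mm wide; open, the fingers measure 114 mm over their backs; the gripper's body (76 mm by 85 mm) begins 54 mm behind the grasp point. The pads swing forward as they close: fully open they stand 13 mm farther back than shut.
Start: joints at [1.068, 0.477, 0.022, 1.555, -0.011, 1.109, -0.083], TCP at [0.26, -0.623, 0.231] pointing down, gripper open.
Joint ranges: [-2.96, 2.96], [-0.34, 2.1], [-1.41, 1.46], [0.24, 2.44], [-1.37, 4.51], [0.17, 1.92], [-2.96, 2.96]. Speed limits (rad/s): [2.39, 2.39, 3.14, 3.14, 3.14, 3.14, 3.14].

## Interface

Orientations are given as a rotation vector (axis times angle).
In Python, from bench import r gives the robot as it stands.
- The arm moves only by the tool step_arm, never from a script. Its argument "moves" is a list of rows, each a list of 7 numbers: the shift along the tool's x, y, z in mm, then the turn, a rotation vector about the tool's x, y, z in rad, then the finger opening in mm, from 0 to 85.4. A call has 1 to 8 rows; each row is the pose to reach, as a shift and turn from the pose commanded when the call began, along the tool's axes at that moment; what a row does not reach only later rows make up. A row lasts 1/10 s, in which the tool goes at most 50 mm and 8.59 degrees, less where a joint would pass 70% of its speed; a pose out of reach is approached as far as the arm can. A call with a gripper value outside its range is refused whole. The fingers move at their own pace and stop on an object; "grip_force" is the grip in N (left out, the last holds). Time passes only in rows, so rows that repeat a pose let the fingers close. It gives the time, the measured TCP pose, the force, the opening and the grip force at its end, in the units of the state.
- r.get_obs(): the state, without advancing time (a new reading comes with each control period).
- r.grab_frame(name): name is "side" or "top" or "wrist"; returns a dict with "image" (480x640x3 uint8, red, green, blue), "depth" (480x640 float32, m along the optical axis (not along the pixel's ray), 0 where there is no reading), "mtx" (3x3 intrinsics, pixels), "rvec" (rotation vector, rad) and "tvec" (3), from world to camera coordinates, as OpenCV has them. Camera axes: x right, y down, z forward; pixel columns grow to the right and rows downward; lengths in m; the calibration is good to about 2 mm. The wrist camera is an equidistant fisheye: a pixel r from the principal point sees the ray r / f radians off the axis. A picture is of the moment at which its call begins.
- r.hand_in(): hands the job in; it is judged then, once.
The state is a dict: "clock": time; "joints": joint angles; "qvel": joint speeds; "tau": joint torques, N m; "tcp_pos": TCP position; "orientation": TCP orientation; "contact_force": force on the tool from outside, world axes, zero at the start; "moment": the same for the moment, N m; "grip_width": finger opening in m; "gripper_force": force on a finger pad.
Only numpy, scipy, OpenCV 4.12 (cv2) and the standard library are available. Lean on these libraries where they do the work, as an engineer would, in place of code of your own. Each camera call takes 0.05 s, during which the arm holds its last target. There are 200 camera calls.

## Working session

There is one attempt and no reset: what is moved stays moved. The work goes in short steps, Python scripts to look and compute and a tool call to move; the robot and the scene stay as the last step left them, time stands still between calls to the robot, and variables do not carry over. Pictures are saved under pics/ and viewed, at most 10 in all, crops included, and the job is handed in when it is done.

Besides the shell and the picture viewer there is one more tool, called after "Call:" as name([rows], argument=value, ...), one row to a line, values as JSON. step_arm: Moves the arm, as the interface text tells. Its arguments: {"type":"object","properties":{"moves":{"type":"array","items":{"type":"array","items":{"type":"number"}}},"grip_force":{"type":"number"}},"required":["moves"]}

```bash
mkdir -p pics
cat > h.py <<'E'
import numpy as np, cv2
from scipy.spatial.transform import Rotation as R
from bench import r
def grab(n,save=None):
    f=r.grab_frame(n)
    if save: cv2.imwrite(f'pics/{save}.png',f['image'][:,:,::-1]); np.savez(f'pics/{save}.npz',**f)
    return f
def cam(f):
    Rm=cv2.Rodrigues(np.array(f['rvec'],float))[0]; t=np.array(f['tvec'],float).ravel(); return Rm,t
def cloud(f):
    # pinhole only
    Rm,t=cam(f); K=np.array(f['mtx']); d=f['depth']
    v,u=np.mgrid[:480,:640]
    P=np.stack([(u-K[0,2])/K[0,0]*d,(v-K[1,2])/K[1,1]*d,d],-1)
    return (P-t)@Rm
def plane(f,u,v,z):
    Rm,t=cam(f);K=np.array(f['mtx']);c=-Rm.T@t
    ray=Rm.T@np.array([(u-K[0,2])/K[0,0],(v-K[1,2])/K[1,1],1]); return c+ray*(z-c[2])/ray[2]
def pose():
    o=r.get_obs(); return np.array(o['tcp_pos']),R.from_rotvec(o['orientation']),o
E
python3 - <<'E'
from h import *
for n in ['top','side']:
    f=grab(n,n); Rm,t=cam(f); print(n,-Rm.T@t,Rm[2],f['mtx'][0],(f['depth']>0).mean())
p,o,s=pose(); print(p,o.as_matrix().round(3),s['grip_width'],s['clock'])
E
```

```text
top [0.34273152 0.00321944 1.84952215] [ 0.11830833 -0.01000138 -0.99292654] [617.35973854   0.         307.72690623] 0.9959440104166667
side [-0.32700061  0.89185965  0.78613597] [ 0.62008775 -0.61676502 -0.48486296] [575.09081626   0.         319.84846535] 0.9960677083333334
[ 0.2594058  -0.62260549  0.23044407] [[ 0.923  0.385 -0.001]
 [ 0.385 -0.923  0.001]
 [-0.    -0.002 -1.   ]] 0.0853390939403591 0.1
```

View pics/top.png

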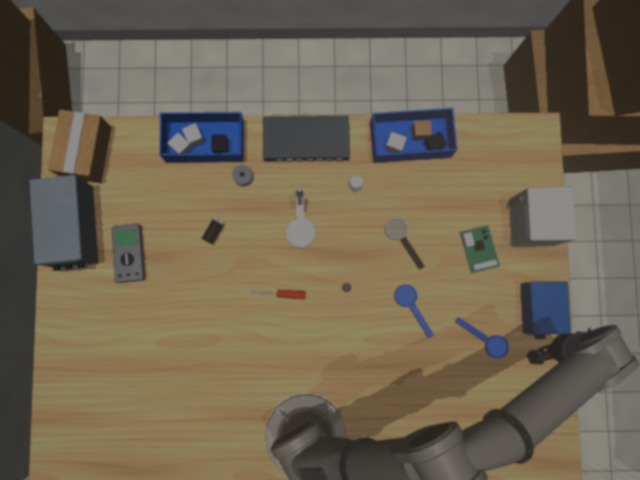

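View pics/side.png

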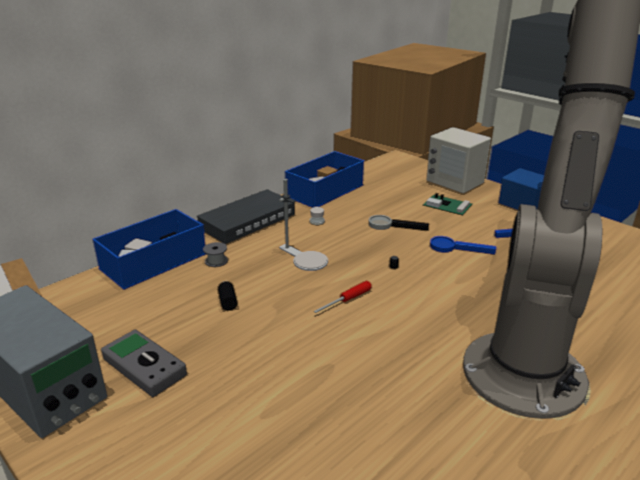

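The top view shows the capacitor at (213,231), plate at (300,232) with the post at about (300,195), and the loupe lens at (396,229) with its handle running to (422,267). Next I'll measure each one.

Run:
```python
from h import *
f=dict(np.load('pics/top.npz')); C=cloud(f); im=f['image'].astype(int)
hsv=cv2.cvtColor(f['image'],cv2.COLOR_RGB2HSV)
def box(u0,u1,v0,v1,m):
    k=np.zeros(m.shape,bool);k[v0:v1,u0:u1]=1;return k&m
def rep(n,m,z):
    v,u=np.nonzero(m); W=np.array([plane(f,a,b,z) for a,b in zip(u,v)])[:,:2]
    rc=cv2.minAreaRect((W*1000).astype(np.float32)); c=W.mean(0); w,V=np.linalg.eigh(np.cov((W-c).T))
    print(n,len(u),'mean',c.round(4),'axis',V[:,1].round(3),'rect',np.round(rc,1) if 0 else rc,'zmed',np.median(C[m][:,2]).round(4),'zmax',C[m][:,2].max().round(4))
dark=hsv[...,2]<70
Z=C[...,2]
rep('cap dark',box(195,232,212,250,dark),0.02)
rep('cap z',box(195,232,212,250,Z>0.012),0.02)
wh=(hsv[...,1]<60)&(hsv[...,2]>150)
rep('plate',box(280,320,216,250,wh),0.008)
rep('handle',box(398,430,232,275,dark),0.02)
rep('lens',box(380,412,214,244,hsv[...,1]<70),0.012)
rep('post',box(285,315,185,215,Z>0.03),0.2)
print('cap alum px'); 
for y in range(214,246,2): print([tuple(im[y,x]) [0] for x in range(198,230,2)])
print((C[214:246:3,198:230:3,2]*1000).round())
print('plate z',(C[222:244:4,286:316:5,2]*1000).round())
print('lens z',(C[220:270:5,386:426:5,2]*1000).round())
a=cv2.resize(f['image'][180:280,190:290],(400,400),interpolation=cv2.INTER_NEAREST)
g=dict(np.load('pics/side.npz'));b=cv2.resize(g['image'][165:275,265:345],(400,550),interpolation=cv2.INTER_CUBIC)
cc=np.zeros((550,800,3),np.uint8);cc[:400,:400]=a;cc[:,400:]=b;cv2.imwrite('pics/c1.png',cc[:,:,::-1])
```

```text
cap dark 250 mean [0.5977 0.2692] axis [-0.869  0.494] rect ((597.58740234375, 269.2298889160156), (35.52943420410156, 62.67803955078125), 60.69138717651367) zmed 0.0357 zmax 0.0502
cap z 330 mean [0.6006 0.2693] axis [-0.871  0.492] rect ((596.67138671875, 263.334228515625), (88.56407165527344, 87.71347045898438), 5.542475700378418) zmed 0.0347 zmax 1.8495Traceback (most recent call last):
  File "<stdin>", line 15, in <module>
  File "<stdin>", line 7, in rep
IndexError: too many indices for array: array is 1-dimensional, but 2 were indexed
```

Run:
```python
from h import *
f=dict(np.load('pics/top.npz')); C=cloud(f)
hsv=cv2.cvtColor(f['image'],cv2.COLOR_RGB2HSV)
def box(u0,u1,v0,v1,m):
    k=np.zeros(m.shape,bool);k[v0:v1,u0:u1]=1;return k&m
def rep(n,m,z):
    v,u=np.nonzero(m)
    if len(u)<5: print(n,'none');return
    W=np.array([plane(f,a,b,z) for a,b in zip(u,v)])[:,:2]
    rc=cv2.minAreaRect((W*1000).astype(np.float32)); c=W.mean(0); w,V=np.linalg.eigh(np.cov((W-c).T))
    print(n,len(u),'mean',c.round(4),'axis',V[:,1].round(3),'rect',rc,'zmed',np.median(C[m][:,2]).round(4))
Z=C[...,2]
print('px plate',hsv[232,300],'lens',hsv[229,396],'rim',hsv[220:240,385:390:2].tolist()[::6],'handle',hsv[253,412],'alum',hsv[222,218],'table',hsv[232,260])
gray=hsv[...,1]<45
dark=hsv[...,2]<75
rep('cap all',box(195,232,212,250,(dark|gray)),0.02)
rep('cap alum',box(195,232,212,250,gray&~dark),0.02)
rep('plate',box(280,320,216,250,gray&(hsv[...,2]>120)),0.008)
rep('handle',box(398,430,232,275,dark),0.02)
rep('lens',box(380,412,214,244,gray),0.012)
rep('post',box(285,315,183,200,dark|gray),0.2)
a=cv2.resize(f['image'][180:280,190:290],(400,400),interpolation=cv2.INTER_NEAREST)
g=dict(np.load('pics/side.npz'));b=cv2.resize(g['image'][165:275,265:345],(400,550),interpolation=cv2.INTER_CUBIC)
cc=np.zeros((550,800,3),np.uint8);cc[:400,:400]=a;cc[:,400:]=b;cv2.imwrite('pics/c1.png',cc[:,:,::-1])
```

```text
px plate [ 12   9 143] lens [ 17  44 123] rim [[[18, 102, 142], [18, 92, 136], [19, 43, 126]], [[17, 57, 117], [21, 28, 120], [17, 40, 120]], [[18, 70, 116], [17, 19, 122], [15, 37, 124]], [[21, 96, 143], [21, 95, 139], [19, 84, 127]]] handle [18 56 59] alum [13 26 87] table [ 22  93 143]
cap all 284 mean [0.6005 0.2678] axis [-0.872  0.489] rect ((601.8380126953125, 267.3087158203125), (36.54389572143555, 72.25749206542969), 61.26778030395508) zmed 0.0354
cap alum 25 mean [0.6296 0.2525] axis [0.502 0.865] rect ((629.988525390625, 251.33839416503906), (28.37742042541504, 8.05417251586914), 62.71446990966797) zmed 0.0294
plate 692 mean [0.5954 0.0069] axis [-0.996 -0.09 ] rect ((594.1915283203125, 6.753658294677734), (87.69058990478516, 85.70545196533203), 44.7614860534668) zmed 0.0075
handle 162 mean [ 0.5273 -0.3253] axis [-0.851 -0.525] rect ((527.4640502929688, -325.11785888671875), (101.27709197998047, 14.259151458740234), 31.567413330078125) zmed 0.0199
lens 368 mean [ 0.6019 -0.2818] axis [-0.992 -0.127] rect ((601.8248291015625, -281.507568359375), (60.314247131347656, 64.08097839355469), 88.44117736816406) zmed 0.0115
post 68 mean [0.6712 0.0097] axis [-0.971 -0.24 ] rect ((670.896484375, 12.318967819213867), (30.052095413208008, 23.738628387451172), 13.182013511657715) zmed 0.1577
```

View pics/c1.png

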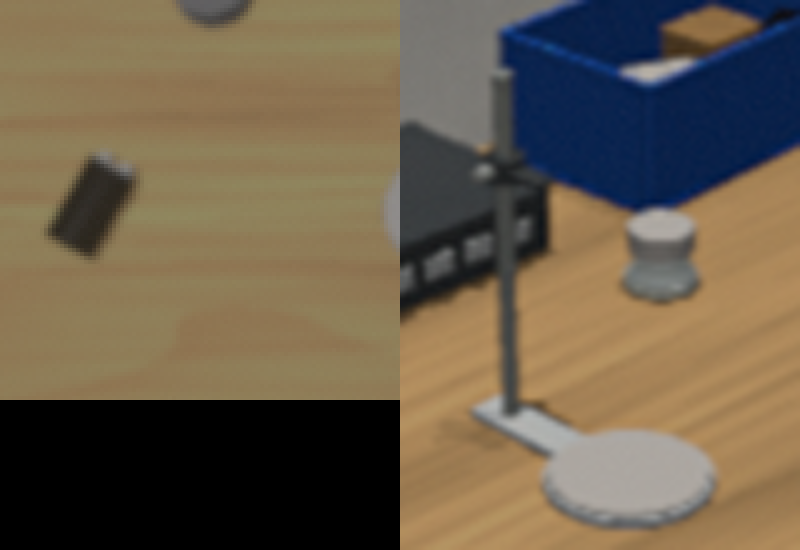

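The capacitor's axis points along (0.87,-0.49). The collar is at about side pixel (285,199). Standing the can up needs a big tool rotation, so I'll log joints on the way over to fit a kinematic model.

Call:
step_arm([
  [240, -90, -120, 0.3, 0, 0, 85],
  [240, -90, -120, 0.3, 0, 0, 85],
  [240, -90, -120, 0.3, 0, 0, 85],
  [240, -90, -120, 0.3, 0, 0, 85],
  [240, -90, -120, 0.3, 0, 0, 85],
  [240, -90, -120, 0.3, 0, 0, 85],
  [240, -90, -120, 0.3, 0, 0, 85],
  [240, -90, -120, 0.3, 0, 0, 85],
])

```text
clock: 0.9
tcp_pos: [0.4468, -0.4473, 0.351]
orientation: [-2.791, -0.56, 0.085]
contact_force: [-0.5, 0.7, -0.5]
grip_width: 0.0846
gripper_force: 0.0
```

```bash
cat > log.py <<'E'
from h import *
import json
o=r.get_obs(); open('log.txt','a').write(json.dumps([list(map(float,o['joints'])),list(map(float,o['tcp_pos'])),list(map(float,o['orientation']))])+'\n')
np.set_printoptions(precision=4,suppress=True)
print(o['clock'],np.array(o['joints']),np.array(o['tcp_pos']),R.from_rotvec(o['orientation']).as_matrix().tolist(),o['grip_width'],np.abs(o['qvel']).max())
E
python3 log.py
```

```text
0.9 [ 0.7777  0.4975 -0.0437  1.2849 -0.1046  1.6323 -0.4302] [ 0.4468 -0.4473  0.351 ] [[0.9224765795456263, 0.3686908795710159, -0.11447268456253028], [0.3860528064698986, -0.881324483722172, 0.27245253716668155], [-0.0004368140530243425, -0.29552358571355625, -0.9553353439920903]] 0.08462649070563674 0.03623380491146106
```

Call:
step_arm([
  [0, -120, -60, -0.3, -0.4, 0.3, 85],
  [0, -120, -60, -0.3, -0.4, 0.3, 85],
  [0, -120, -60, -0.3, -0.4, 0.3, 85],
  [0, -120, -60, -0.3, -0.4, 0.3, 85],
  [0, -120, -60, -0.3, -0.4, 0.3, 85],
  [0, -120, -60, -0.3, -0.4, 0.3, 85],
])

```text
clock: 1.5
tcp_pos: [0.4082, -0.3592, 0.4428]
orientation: [2.974, 0.231, -0.651]
contact_force: [-0.1, -0.2, 0.3]
grip_width: 0.0848
gripper_force: 0.0
```

```bash
python3 log.py
```

```text
1.5 [ 0.4402  0.2969 -0.0061  1.4146  0.2893  1.762  -0.9744] [ 0.4082 -0.3592  0.4428] [[0.8979812400791043, 0.16568472454801972, -0.40764968357333564], [0.12820598205709352, -0.9847247493216618, -0.11781508493468268], [-0.4209428923628121, 0.05353260805188844, -0.9055061243549889]] 0.08484129293083427 0.03444260406084571
```

Call:
step_arm([
  [0, -150, 0, 0, 0.7, 0.3, 85],
  [0, -150, 0, 0, 0.7, 0.3, 85],
  [0, -150, 0, 0, 0.7, 0.3, 85],
  [0, -150, 0, 0, 0.7, 0.3, 85],
  [0, -150, 0, 0, 0.7, 0.3, 85],
  [0, -150, 0, 0, 0.7, 0.3, 85],
])

```text
clock: 2.1
tcp_pos: [0.3802, -0.2135, 0.4353]
orientation: [3.009, -0.187, 0.438]
contact_force: [-0.2, -0.8, 0.0]
grip_width: 0.0849
gripper_force: 0.0
```

```bash
python3 log.py
```

```text
2.1 [ 0.4283 -0.2465 -0.049   1.9562 -0.0121  1.1278 -1.3122] [ 0.3802 -0.2135  0.4353] [[0.9512541187733085, -0.134434697801876, 0.2775660525780026], [-0.10706287488153587, -0.9879702931422186, -0.11158960834494827], [0.28922852960750056, 0.07643305499191189, -0.9542037758077079]] 0.08490640430878872 0.027471804967075533
```

```bash
cat > kin.py <<'E'
from h import *
import json, itertools
from scipy.optimize import least_squares
def fk(q,p,s):
    # p: yaw0, roll7, d1,d3,d5,d7,a1,a3,a4,a5,a6 (x offsets along the chain)
    M=np.eye(3);t=np.zeros(3)
    for i in range(7):
        ax='zyzyzyz'[i]
        M=M@R.from_euler(ax,s[i]*q[i]+(p[0] if i==0 else p[1] if i==6 else 0)).as_matrix()
        off={0:(p[6],p[2]),2:(p[7],p[3]),3:(p[8],0),4:(p[9],p[4]),5:(p[10],0),6:(0,p[5])}.get(i)
        if off: t=t+M@np.array([off[0],0,off[1]])
    return t,M
def load():
    D=[([1.068,.477,.022,1.555,-.011,1.109,-.083],[.2594058,-.62260549,.23044407],None)]
    D=[]
    for l in open('log.txt'): D.append(json.loads(l))
    return [(np.array(q),np.array(p),R.from_rotvec(o).as_matrix()) for q,p,o in D]
def res(p,D,s):
    e=[]
    for q,x,O in D:
        t,M=fk(q,p,s); e+=list((t-x)*3)+list((M-O).ravel())
    return np.array(e+list(0.001*p[6:]))
def fit():
    D=load();best=None
    for sg in itertools.product([1,-1],repeat=4):
        s=[sg[0],1,sg[1],1,sg[2],1,sg[3]]
        for y,r7 in itertools.product([0,np.pi],[0,np.pi/2,np.pi,-np.pi/2]):
            o=least_squares(res,np.array([y,r7,.33,.4,.4,.25,0,0,0,0,0]),args=(D,s))
            if best is None or o.cost<best[0]: best=(o.cost,s,o.x)
    return best
if __name__=='__main__':
    c,s,p=fit(); print(c,s,p.round(4))
    for q,x,O in load(): t,M=fk(q,p,s); print(((t-x)*1000).round(1),np.degrees(R.from_matrix(M.T@O).magnitude()).round(2))
    json.dump([list(map(int,s)),list(p)],open('kin.json','w'))
E
python3 kin.py
```

```text
2.441119501360406e-06 [-1, 1, -1, 1, -1, 1, -1] [-1.0000e-04  1.5707e+00 -7.5600e-01  4.2530e-01 -1.4476e+00  2.2660e-01
  1.6907e+00  5.5860e-01 -1.1673e+00  3.6320e-01  4.6150e-01]
[0. 0. 0.] 0.0
[ 0.  0. -0.] 0.0
[-0. -0.  0.] 0.0
```

Run:
```python
from kin import *
s=[-1,1,-1,1,-1,1,-1]
D=[(q,x) for q,x,_ in load()]+[(np.array([1.068,.477,.022,1.555,-.011,1.109,-.083]),np.array([.2594058,-.62260549,.23044407]))]
for names in [[2,3,4,5],[2,3,4,5,8],[2,3,4,5,8,10],[2,3,4,5,6,8,10]]:
    A=[];b=[]
    for q,x in D:
        cols=[]
        for k in names:
            p=np.zeros(11);p[1]=np.pi/2;p[k]=1;cols.append(fk(q,p,s)[0])
        A.append(np.array(cols).T);b.append(x)
    A=np.vstack(A);b=np.hstack(b);sol,rs,_,sv=np.linalg.lstsq(A,b,rcond=None)
    print(names,sol.round(4),'rms mm',(np.abs(A@sol-b)*1000).max().round(2),sv.round(2))
```

```text
[2, 3, 4, 5] [0.3026 0.5734 0.4674 0.3754] rms mm 60.13 [3.41 2.01 0.43 0.35]
[2, 3, 4, 5, 8] [0.3974 0.6238 0.483  0.4108 0.1078] rms mm 56.68 [3.93 2.03 0.52 0.37 0.11]
[2, 3, 4, 5, 8, 10] [ 0.3975  0.6227  0.4774  0.4103  0.1084 -0.0061] rms mm 56.55 [3.93 2.82 0.52 0.41 0.37 0.11]
[2, 3, 4, 5, 6, 8, 10] [0.4134 0.6365 0.4099 0.4245 0.0929 0.1419 0.0159] rms mm 57.38 [3.95 3.43 0.52 0.44 0.37 0.18 0.11]
```

```bash
cat >> h.py <<'E'
def rel(pos,M):
    p,o,_=pose(); Mo=o.as_matrix(); d=Mo.T@(np.array(pos)-p)*1000; w=R.from_matrix(Mo.T@np.array(M)).as_rotvec()
    print('move',d.round(1),w.round(3),'rows',np.ceil(max(np.linalg.norm(d)/50,np.degrees(np.linalg.norm(w))/8.59)))
def frame(x,z):
    z=np.array(z,float);z/=np.linalg.norm(z);x=np.array(x,float);x=x-z*(x@z);x/=np.linalg.norm(x);return np.column_stack([x,np.cross(z,x),z])
E
python3 -c "
from h import *
rel([.57,.285,.32],frame([.872,-.489,0],[0,0,-1]))"
```

```text
move [  93.8 -526.8  107. ] [ 0.02  -0.305  0.384] rows 11.0
```

Call:
step_arm([
  [20, -270, 0, 0.4, -0.1, 0.2, 85],
  [20, -270, 0, 0.4, -0.1, 0.2, 85],
  [20, -270, 0, 0.4, -0.1, 0.2, 85],
  [20, -270, 0, 0.4, -0.1, 0.2, 85],
  [20, -270, 0, 0.4, -0.1, 0.2, 85],
  [20, -270, 0, 0.4, -0.1, 0.2, 85],
  [20, -270, 0, 0.4, -0.1, 0.2, 85],
])

```text
clock: 2.8
tcp_pos: [0.438, 0.0562, 0.4199]
orientation: [-2.768, 0.357, -0.296]
contact_force: [-0.7, 0.0, 0.3]
grip_width: 0.0848
gripper_force: 0.0
```

```bash
python3 log.py;python3 -c "
from h import *
rel([.57,.285,.32],frame([.872,-.489,0],[0,0,-1]))"
```

```text
2.8 [ 0.2629 -0.1837 -0.2647  1.9606 -0.389   1.1275 -1.7032] [0.438  0.0562 0.4199] [[0.9470155817600799, -0.2091241703106074, 0.2437797557130565], [-0.2783893814575965, -0.912980109052063, 0.2982728160039733], [0.16019001278255218, -0.35033469977606185, -0.9228243375299235]] 0.08479099930035211 0.08403741229580534
move [  45.3 -201.5  192.6] [-0.379 -0.118  0.251] rows 6.0
```

Call:
step_arm([
  [45, -200, 193, -0.379, -0.118, 0.251, 85],
  [45, -200, 193, -0.379, -0.118, 0.251, 85],
  [45, -200, 193, -0.379, -0.118, 0.251, 85],
  [45, -200, 193, -0.379, -0.118, 0.251, 85],
  [45, -200, 193, -0.379, -0.118, 0.251, 85],
  [45, -200, 193, -0.379, -0.118, 0.251, 85],
  [45, -200, 193, -0.379, -0.118, 0.251, 85],
])

```text
clock: 3.5
tcp_pos: [0.5729, 0.2807, 0.3164]
orientation: [3.034, -0.804, -0.002]
contact_force: [0.1, -0.4, 0.1]
grip_width: 0.0851
gripper_force: 0.0
```

```bash
python3 log.py
python3 - <<'E'
from kin import *
f=grab('wrist','w1'); Rm,t=cam(f); print('wrist cam',-Rm.T@t,Rm[2],f['mtx'])
s=[-1,1,-1,1,-1,1,-1]
D=[(q,x) for q,x,_ in load()]+[(np.array([1.068,.477,.022,1.555,-.011,1.109,-.083]),np.array([.2594058,-.62260549,.23044407]))]
def cols(q):
    M=np.eye(3);out=[]
    for i in range(7):
        M=M@R.from_euler('zyzyzyz'[i],s[i]*q[i]+(np.pi/2 if i==6 else 0)).as_matrix(); out.append(M)
    return np.hstack(out)
# prior: offsets after joints 1..7 (x,y,z)
pr=np.zeros(21);pr[2]=.365;pr[8]=.395;pr[14]=.385;pr[20]=.3
A=np.vstack([cols(q) for q,_ in D]);b=np.hstack([x for _,x in D])
for lam in [1e-3,1e-2]:
    dx=np.linalg.solve(A.T@A+lam**2*np.eye(21),A.T@(b-A@pr)); print(((pr+dx)*1000).round(0).reshape(7,3).tolist(),np.abs(A@(pr+dx)-b).max()*1000)
    # LOO
    for k in range(len(D)):
        m=np.ones(len(b),bool);m[3*k:3*k+3]=0;Am=A[m];d2=np.linalg.solve(Am.T@Am+lam**2*np.eye(21),Am.T@(b[m]-Am@pr));print('loo',((A@(pr+d2)-b)[~m]*1000).round(1))
E
```

```text
3.5 [-0.1317  0.4149 -0.5856  1.5107  0.2345  1.29   -2.8328] [0.5729 0.2807 0.3164] [[0.868845054023298, -0.49507874986170697, -0.00230294042937313], [-0.49508354346788186, -0.8688416795069885, -0.002533957134707022], [-0.0007463823000071909, 0.0033417640317667395, -0.9999941377461258]] 0.0850871106903024 0.6255738635451269
wrist cam [0.64315788 0.24096932 0.45945875] [-0.27563214  0.15512331 -0.94866416] [[371.64829954   0.         317.30131693]
 [  0.         371.64829954 239.67298276]
 [  0.           0.           1.        ]]
[[-3.0, -16.0, 289.0], [1.0, -16.0, 74.0], [-1.0, -15.0, 469.0], [3.0, -15.0, 45.0], [-1.0, -0.0, 430.0], [1.0, -0.0, 14.0], [1.0, -1.0, 314.0]] 0.2142485274636008
loo [0.  0.4 1.1]
loo [1.3 0.4 0.1]
loo [0.7 3.6 5.4]
loo [-0.3 -1.5 -2.1]
loo [-1.1  0.9 -1. ]
loo [ 0.4 -0.7  1. ]
[[-2.0, -16.0, 289.0], [1.0, -16.0, 74.0], [-1.0, -15.0, 469.0], [3.0, -15.0, 45.0], [-1.0, -0.0, 430.0], [1.0, -0.0, 14.0], [1.0, -1.0, 314.0]] 0.20833606811782035
loo [-0.1  0.4  0.4]
loo [1.2 0.6 0.8]
loo [ 0.5 -0.   0.1]
loo [-0.4 -0.7 -0.8]
loo [-1.8  1.1 -1.1]
loo [ 0.3 -0.2  1.9]
```

View pics/w1.png

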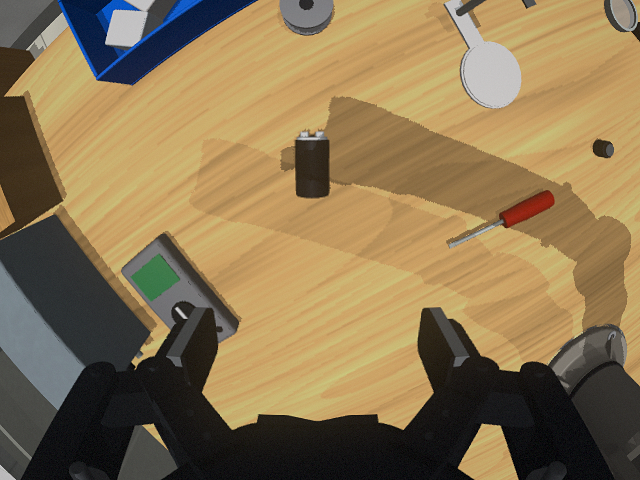

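The wrist view shows the can at (312,165), studs at the far end, with nothing around it. The fitted kinematics are good to about 1 mm, so I'll use them to plan the uprighting.

```bash
cat > ik.py <<'E'
from kin import *
s=[-1,1,-1,1,-1,1,-1]
LO=np.array([-2.96,-.34,-1.41,.24,-1.37,.17,-2.96])+.04;HI=np.array([2.96,2.1,1.46,2.44,4.51,1.92,2.96])-.04
def rots(q):
    M=np.eye(3);out=[]
    for i in range(7):
        M=M@R.from_euler('zyzyzyz'[i],s[i]*q[i]+(np.pi/2 if i==6 else 0)).as_matrix(); out.append(M)
    return out
def calib():
    D=[(q,x) for q,x,_ in load()]+[(np.array([1.068,.477,.022,1.555,-.011,1.109,-.083]),np.array([.2594058,-.62260549,.23044407]))]
    pr=np.zeros(21);pr[2]=.365;pr[8]=.395;pr[14]=.385;pr[20]=.3
    A=np.vstack([np.hstack(rots(q)) for q,_ in D]);b=np.hstack([x for _,x in D])
    return (pr+np.linalg.solve(A.T@A+1e-4*np.eye(21),A.T@(b-A@pr))).reshape(7,3)
L=calib()
def fk2(q):
    Ms=rots(q); return sum(M@l for M,l in zip(Ms,L)),Ms[-1],Ms
def ik(pos,M,q0,w=.01):
    q0=np.clip(q0,LO+.01,HI-.01)
    def e(q):
        t,m,_=fk2(q); return np.hstack([(t-pos)*5,R.from_matrix(M.T@m).as_rotvec(),w*(q-q0)])
    o=least_squares(e,q0,bounds=(LO,HI),max_nfev=60); er=e(o.x)[:6]
    return o.x,np.linalg.norm(er[:3])/5*1000,np.degrees(np.linalg.norm(er[3:]))
E
cat > plan.py <<'E'
from ik import *
q0=load()[-1][0]; rng=np.random.default_rng(0)
a=np.array([.872,-.489,0]);a/=np.linalg.norm(a);C=np.array([.601,.268,.02]);dn=np.array([0,0,-1.]);up=-dn
P=np.array([.595,.007,.05])
for tau in [0,15,25,35]:
    T=np.radians(tau); z=np.cos(T)*dn-np.sin(T)*a; x=np.cos(T)*a+np.sin(T)*dn
    q,ep,er=ik(C+z*.015,frame(x,z),q0); print('grasp',tau,q.round(2),round(ep,1),round(er,1))
    for yaw in range(-90,91,30):
        d=np.array([np.cos(np.radians(yaw)),np.sin(np.radians(yaw)),0]); z=np.cos(T)*d-np.sin(T)*up; x=np.cos(T)*up+np.sin(T)*d
        best=None
        for k in range(5):
            qi=q if k==0 else rng.uniform(LO,HI)
            qq,ep,er=ik(P+z*.015,frame(x,z),qi,.003)
            if ep<3 and er<2:
                j=np.abs(qq-q).max()
                if best is None or j<best[0]: best=(j,qq)
        if best: 
            qq=best[1]; t,M,Ms=fk2(qq); pts=np.cumsum([m@l for m,l in zip(Ms,L)],0)[:,2]
            print('  place',tau,yaw,best[0].round(2),qq.round(2),'z elbow/wrist',pts[[2,3,4,5]].round(2))
E
time python3 plan.py
```

```text
grasp 0 [-0.22  0.75 -0.42  1.71  0.41  0.76 -2.92] 0.0 0.0
  place 0 -90 5.2 [-1.08  1.41  0.74  1.62  0.48  1.31  2.28] z elbow/wrist [0.39 0.36 0.05 0.05]
  place 0 -30 4.05 [-0.95  1.25  0.31  2.29  1.87  1.38  1.13] z elbow/wrist [0.47 0.43 0.05 0.05]
  place 0 0 5.32 [ 0.55  1.42 -0.69  2.37  3.48  1.88  2.4 ] z elbow/wrist [0.36 0.32 0.05 0.05]
  place 0 30 2.89 [ 1.54  2.06 -1.28  2.22  3.3   0.21 -2.74] z elbow/wrist [0.02 0.01 0.05 0.05]
  place 0 60 3.06 [ 1.44  1.91 -1.37  1.91  0.26  0.53  0.14] z elbow/wrist [0.1  0.08 0.05 0.05]
  place 0 90 3.14 [ 1.16  1.78 -1.37  1.54  0.12  1.16  0.22] z elbow/wrist [0.16 0.14 0.05 0.05]
grasp 15 [-0.05  0.86 -0.56  1.57  0.24  0.96 -2.71] 0.0 0.0
  place 15 -90 4.72 [-0.72  1.06  0.2   1.67  0.83  1.44  2.01] z elbow/wrist [0.56 0.52 0.13 0.13]
  place 15 -60 1.84 [-1.55  1.8   1.28  2.08 -0.66  0.47 -2.92] z elbow/wrist [0.18 0.19 0.13 0.13]
  place 15 30 2.53 [ 1.43  1.84 -1.37  2.29  2.77  0.46 -2.48] z elbow/wrist [0.13 0.12 0.13 0.13]
  place 15 60 2.69 [ 1.35  1.6  -1.3   1.98  0.26  0.39 -0.02] z elbow/wrist [0.26 0.23 0.13
[... 861 characters left out ...]
2  1.81 -0.72  1.05 -2.92] z elbow/wrist [0.28 0.29 0.23 0.22]
  place 35 -60 1.77 [-1.37  1.3   1.13  2.12 -0.4   0.32 -2.92] z elbow/wrist [0.45 0.44 0.23 0.22]
  place 35 -30 3.87 [-1.44  1.76  1.4   2.4   3.93  0.76 -0.9 ] z elbow/wrist [0.2  0.22 0.23 0.22]
  place 35 0 5.45 [ 0.89  1.35 -1.33  2.4   2.59  1.31  2.92] z elbow/wrist [0.39 0.37 0.23 0.22]
  place 35 30 2.34 [ 1.23  1.4  -1.37  2.29  2.41  0.58 -2.64] z elbow/wrist [0.37 0.34 0.23 0.22]
  place 35 60 2.06 [ 1.2   1.25 -1.23  2.02  0.47  0.32 -0.47] z elbow/wrist [0.45 0.41 0.23 0.22]
  place 35 90 2.61 [ 1.04  1.27 -1.18  1.71  0.2   0.9   0.07] z elbow/wrist [0.43 0.4  0.23 0.22]
real	0m13.427s
user	0m13.974s
sys	0m0.120s
```

```bash
cat >> h.py <<'E'
def fray(f,u,v):
    K=np.array(f['mtx']);Rm,t=cam(f);dx=(u-K[0,2])/K[0,0];dy=(v-K[1,2])/K[1,1];th=np.hypot(dx,dy);k=np.sinc(th/np.pi)and np.sin(th)/th
    return -Rm.T@t,Rm.T@np.array([dx*k,dy*k,np.cos(th)])
def fplane(f,u,v,z):
    c,d=fray(f,u,v);return c+d*(z-c[2])/d[2]
E
python3 - <<'E'
from h import *
f=dict(np.load('pics/w1.npz'));hsv=cv2.cvtColor(f['image'],cv2.COLOR_RGB2HSV)
m=np.zeros((480,640),np.uint8);m[120:210,280:345]=(hsv[120:210,280:345,2]<60)
n,l,st,ce=cv2.connectedComponentsWithStats(m);k=1+st[1:,4].argmax();v,u=np.nonzero(l==k);print(st[k])
W=np.array([fplane(f,a,b,.02) for a,b in zip(u,v)])[:,:2];rc=cv2.minAreaRect((W*1000).astype(np.float32));print(rc)
c=W.mean(0);w,V=np.linalg.eigh(np.cov((W-c).T));print(c,V[:,1])
vv=v.max();ub=u[v>vv-3].mean();print('base end @.04',fplane(f,ub,vv+.5,.04),'px',ub,vv)
vt=v.min();print('top dark end @.04',fplane(f,u[v<vt+4].mean(),vt-.5,.04),vt)
g=(hsv[...,1]<50)&(hsv[...,2]>100);p=np.zeros_like(g);p[40:110,455:525]=g[40:110,455:525]
n,l,st,ce=cv2.connectedComponentsWithStats(p.astype(np.uint8));k=1+st[1:,4].argmax();v,u=np.nonzero(l==k);W=np.array([fplane(f,a,b,.008) for a,b in zip(u,v)])[:,:2];print('plate',cv2.minEnclosingCircle((W*1000).astype(np.float32)),W.mean(0),st[k])
E
```

```text
[ 296  140   33   57 1754]
((596.1290893554688, 274.12451171875), (38.43254089355469, 67.5438232421875), 60.173404693603516)
[0.59594543 0.27418716] [-0.86821083  0.49619547]
base end @.04 [0.56996819 0.28923948 0.04      ] px 311.69620253164555 196
top dark end @.04 [0.62638583 0.25584725 0.04      ] 140
plate ((600.4036865234375, 12.051105499267578), 50.13516616821289) [0.59655171 0.01254772] [ 461   40   60   69 3243]
```

```bash
cat > plan2.py <<'E'
from ik import *
a=np.array([.870,-.4935,0]);a/=np.linalg.norm(a);C=np.array([.600,.270,.021]);dn=np.array([0,0,-1.]);up=-dn
P=np.array([.596,.009,.008+.037])
def gpose(tau,back=0,lift=0):
    T=np.radians(tau); z=np.cos(T)*dn-np.sin(T)*a; x=np.cos(T)*a+np.sin(T)*dn
    return C+z*(.012-back)+up*lift,frame(x,z)
def ppose(tau,yaw,back=0,lift=0,P=P):
    T=np.radians(tau);d=np.array([np.cos(np.radians(yaw)),np.sin(np.radians(yaw)),0]); z=np.cos(T)*d+np.sin(T)*dn; x=np.cos(T)*up+np.sin(T)*d
    return P+z*(.012-back)+up*lift,frame(x,z)
def walk(q,p1,M1,n=8):
    p0,M0,_=fk2(q);w=R.from_matrix(M0.T@M1).as_rotvec();ok=0
    for i in range(1,n+1):
        q,ep,er=ik(p0+(p1-p0)*i/n,M0@R.from_rotvec(w*i/n).as_matrix(),q,.005);ok=max(ok,ep,er)
    return q,ok
if __name__=='__main__':
  q0=load()[-1][0]
  for tau in [20,30,35]:
    q1,e1=walk(q0,*gpose(tau,.1));q2,e2=walk(q1,*gpose(tau));q3,e3=walk(q2,*gpose(tau,0,.15));print(tau,'pre',q1.round(2),'grasp',q2.round(2),'lift',q3.round(2),round(max(e1,e2,e3),1))
    for yaw in [45,60,75,90]:
        q4,e4=walk(q3,*ppose(tau,yaw,0,.15),n=12);q5,e5=walk(q4,*ppose(tau,yaw));q6,e6=walk(q5,*ppose(tau,yaw,.12))
        M0=gpose(tau)[1];print('  ',yaw,q4.round(2),q5.round(2),q6.round(2),np.round([e4,e5,e6],1),'rot',R.from_matrix(M0.T@ppose(tau,yaw)[1]).as_rotvec().round(2))
E
python3 plan2.py
```

```text
20 pre [ 0.    0.81 -0.58  1.42  0.13  1.2  -2.61] grasp [-0.03  0.89 -0.56  1.52  0.17  1.03 -2.64] lift [-0.    0.72 -0.61  1.46  0.1   1.25 -2.65] 0.0
   45 [ 1.28  1.11 -1.37  2.26  2.68  0.21 -2.92] [ 1.39  1.65 -1.35  2.16  1.76  0.21 -1.57] [ 1.66  1.53 -1.37  2.22  0.8   0.26 -0.65] [36.4  0.2  0. ] rot [ 0.6   1.32 -1.29]
   60 [ 1.33  1.2  -1.37  2.03 -0.16  0.41  0.04] [ 1.28  1.43 -1.2   1.99 -0.04  0.33  0.19] [ 1.49  1.35 -1.23  1.99 -0.05  0.56  0.2 ] [0. 0. 0.] rot [ 0.72  1.21 -1.54]
   75 [ 1.25  1.25 -1.37  1.85 -0.04  0.75  0.03] [ 1.21  1.45 -1.22  1.81  0.07  0.68  0.17] [ 1.36  1.39 -1.24  1.75  0.05  0.91  0.18] [0. 0. 0.] rot [ 0.83  1.08 -1.79]
   90 [ 1.14  1.3  -1.37  1.67  0.02  1.06  0.06] [ 1.11  1.48 -1.23  1.63  0.13  1.    0.19] [ 1.19  1.43 -1.25  1.5   0.1   1.23  0.21] [0. 0. 0.] rot [ 0.94  0.92 -2.02]
30 pre [ 0.04  0.92 -0.6   1.29  0.05  1.36 -2.53] grasp [ 0.02  0.98 -0.59  1.42  0.07  1.17 -2.55] lift [ 0.04  0.81 -0.64  1.37  0.01  1.37 -2.59] 0.0
   45 [ 1.31  0.98 -1.37  2.12  0.07  0.21 -0.46] [ 1.32  1.48 -1.36  2.17  1.8   0.3  -1.78] 
[... 749 characters left out ...]
] 0.0
   45 [ 1.28  0.9  -1.37  2.13  0.31  0.21 -0.76] [ 1.26  1.35 -1.32  2.17  1.77  0.3  -1.86] [ 1.5   1.15 -1.37  2.24  0.83  0.24 -0.99] [2.  0.7 0. ] rot [ 0.25  1.32 -1.4 ]
   60 [ 1.27  1.   -1.37  2.01  0.13  0.46 -0.37] [ 1.17  1.2  -1.17  2.02  0.25  0.29 -0.27] [ 1.42  1.14 -1.29  2.03  0.21  0.52 -0.22] [0. 0. 0.] rot [ 0.3   1.21 -1.68]
   75 [ 1.2   1.08 -1.37  1.85  0.13  0.76 -0.21] [ 1.14  1.27 -1.2   1.86  0.25  0.62 -0.11] [ 1.31  1.2  -1.28  1.81  0.2   0.84 -0.06] [0. 0. 0.] rot [ 0.34  1.08 -1.94]
   90 [ 1.11  1.14 -1.37  1.69  0.16  1.04 -0.09] [ 1.06  1.32 -1.22  1.7   0.28  0.92  0.02] [ 1.17  1.26 -1.28  1.59  0.23  1.14  0.06] [0. 0. 0.] rot [ 0.39  0.92 -2.2 ]
```

Run:
```python
from plan2 import *
rel(*gpose(30,.1))
```

```text
move [ 76.2  -0.5 215.6] [ 0.003 -0.519  0.001] rows 5.0
```

Call:
step_arm([
  [76, 0, 215, 0.003, -0.519, 0.001, 75],
  [76, 0, 215, 0.003, -0.519, 0.001, 75],
  [76, 0, 215, 0.003, -0.519, 0.001, 75],
  [76, 0, 215, 0.003, -0.519, 0.001, 75],
  [76, 0, 215, 0.003, -0.519, 0.001, 75],
  [76, 0, 215, 0.003, -0.519, 0.001, 75],
  [76, 0, 215, 0.003, -0.519, 0.001, 75],
])

```text
clock: 4.25
tcp_pos: [0.6371, 0.2425, 0.1044]
orientation: [-2.817, 0.746, 0.746]
contact_force: [0.0, 0.2, 0.9]
grip_width: 0.0749
gripper_force: 0.0
```

```bash
python3 log.py
python3 - <<'E'
from plan2 import *
f=grab('wrist','w2');Rm,t=cam(f);print(-Rm.T@t)
rel(*gpose(30,0))
E
```

```text
4.25 [ 0.0414  0.9022 -0.5825  1.3022  0.0344  1.3524 -2.5225] [0.6371 0.2425 0.1044] [[0.7548156856372582, -0.49571994774207817, -0.4295521087441504], [-0.42964221315596585, -0.8684798888191495, 0.24728576867891294], [-0.4956418559710214, -0.002101458367061229, -0.8685244581946626]] 0.07492811213516207 0.06681522203504439
[0.75906364 0.17244292 0.18858287]
move [  2.8  -3.8 108.7] [-0.005 -0.007  0.001] rows 3.0
```

View pics/w2.png

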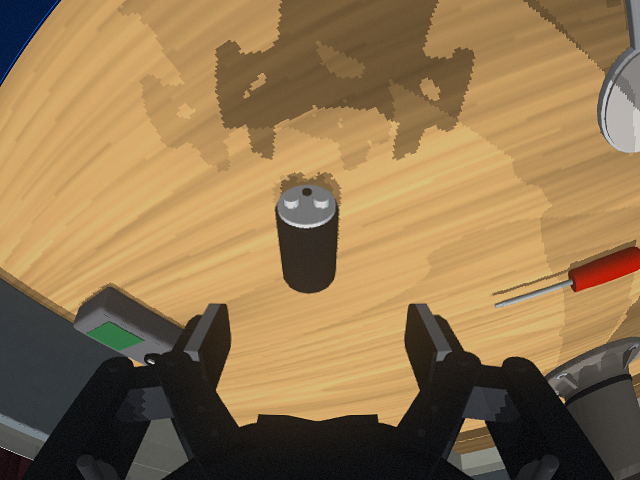

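The wrist view shows the can between columns 277 and 339, midline 308, with the fingers centred at 317. The can is about 5 mm off towards tool -y, so I'll include that shift.

Call:
step_arm([
  [3, -5, 50, 0, 0, 0, 75],
  [3, -5, 108, 0, 0, 0, 75],
  [3, -5, 108, 0, 0, 0, 75],
  [3, -5, 108, 0, 0, 0, 75],
  [3, -5, 108, 0, 0, 0, 75],
  [3, -5, 108, 0, 0, 0, 60],
])

```text
clock: 4.9
tcp_pos: [0.5979, 0.2735, 0.0122]
orientation: [-2.818, 0.745, 0.736]
contact_force: [-0.3, -0.1, -0.1]
grip_width: 0.0623
gripper_force: 0.0
```

Call:
step_arm([
  [0, 0, 0, 0, 0, 0, 45],
  [0, 0, 0, 0, 0, 0, 30],
  [0, 0, 0, 0, 0, 0, 30],
  [0, 0, 0, 0, 0, 0, 30],
  [0, 0, 0, 0, 0, 0, 30],
], grip_force=30)

```text
clock: 5.4
tcp_pos: [0.5966, 0.2731, 0.0109]
orientation: [-2.818, 0.745, 0.741]
contact_force: [0.8, -2.0, 7.7]
grip_width: 0.039
gripper_force: 29.6
```

```bash
python3 log.py
python3 - <<'E'
from plan2 import *
rel(*gpose(30,0))
E
```

```text
5.4 [ 0.007   0.9681 -0.5758  1.4261  0.0587  1.1559 -2.5426] [0.5966 0.2731 0.0109] [[0.756968625915778, -0.49526816244790206, -0.42627215091377735], [-0.42930928194870166, -0.8687311491740406, 0.2469812359015186], [-0.4926378383882727, -0.0039544557438307565, -0.8702254434730696]] 0.03900268557517236 0.0013220506614891707
move [-1.1  1.   1. ] [-0.005 -0.008  0.   ] rows 1.0
```

Call:
step_arm([
  [-10, 0, -17, 0, 0, 0, 30],
  [-35, 0, -61, 0, 0, 0, 30],
  [-60, 0, -105, 0, 0, 0, 30],
  [-85, -1, -150, 0, 0, 0, 30],
  [-108, -1, -191, 0, 0, 0, 30],
  [-108, -1, -191, 0, 0, 0, 30],
  [-108, -1, -191, 0, 0, 0, 30],
], grip_force=40)

```text
clock: 6.1
tcp_pos: [0.5961, 0.2739, 0.2312]
orientation: [-2.819, 0.743, 0.738]
contact_force: [0.6, -0.4, -2.7]
grip_width: 0.0387
gripper_force: 40.6
```

```bash
python3 log.py
python3 - <<'E'
from plan2 import *
q=load()[-1][0];p,o,_=pose();Mo=o.as_matrix()
for yaw in [75,90]:
  M=ppose(30,yaw)[1]; w=R.from_matrix(Mo.T@M).as_rotvec()
  for off in [(-.1,.0,.2),(-.13,0.06,.22),(-.05,.0,.2)]:
    t=ppose(30,yaw)[0]+np.array(off)
    p0=p; qq=q;js=[];e=0
    for i in range(1,16):
        x=p0+(t-p0)*i/15; qq,ep,er=ik(x,Mo@R.from_rotvec(w*i/15).as_matrix(),qq,.005);js.append(qq);e=max(e,ep,er)
    js=np.array(js);print(yaw,off,'err',round(e,1),js[4].round(2),js[9].round(2),js[14].round(2),'maxstep',np.abs(np.diff(js,axis=0)).max(0).round(2),'rot',w.round(3),np.linalg.norm(w).round(2))
    q2,e2=walk(qq,*ppose(30,yaw,0,.06));q3,e3=walk(q2,*ppose(30,yaw));print('   ',q3.round(2),round(max(e2,e3),1))
E
```

```text
6.1 [ 0.0302  0.7345 -0.6345  1.3214 -0.0326  1.4623 -2.6045] [0.5961 0.2739 0.2312] [[0.7585170242436173, -0.49389611227130475, -0.4251100495352919], [-0.42796909499416186, -0.8695059551423868, 0.24658030680044976], [-0.49142077455321903, -0.005101397378813183, -0.8709073418465928]] 0.03873007891724536 0.049991772419698405
75 (-0.1, 0.0, 0.2) err 0.0 [ 0.41  0.49 -0.86  1.74  0.02  0.99 -1.9 ] [ 1.1   0.59 -1.34  2.03 -0.03  0.64 -1.01] [ 1.4   0.9  -1.37  2.04 -0.25  0.76  0.1 ] maxstep [0.15 0.08 0.11 0.09 0.09 0.1  0.27] rot [ 0.515  1.067 -1.9  ] 2.24
    [ 1.11  1.22 -1.08  1.86 -0.08  0.61  0.22] 0.0
75 (-0.13, 0.06, 0.22) err 0.0 [ 0.38  0.47 -0.87  1.75  0.01  0.98 -1.93] [ 1.08  0.51 -1.37  2.07 -0.12  0.6  -1.01] [ 1.37  0.74 -1.37  2.15 -0.49  0.7   0.24] maxstep [0.16 0.08 0.13 0.09 0.16 0.1  0.33] rot [ 0.515  1.067 -1.9  ] 2.24
    [ 1.06  1.16 -0.99  1.86 -0.27  0.62  0.38] 0.0
75 (-0.05, 0.0, 0.2) err 0.0 [ 0.4   0.51 -0.85  1.71  0.04  1.   -1.91] [ 1.03  0.63 -1.3   1.96  0.02  0.66 -1.05] [ 1.31  0.96 -1.37  1.94 -0.15  0.77  0.  ] maxstep [0.14 0.09 0.1  0.08 0.0
[... 267 characters left out ...]
.13 0.08 0.1  0.08 0.05 0.09 0.23] rot [ 0.584  0.909 -2.151] 2.41
    [ 1.04  1.29 -1.12  1.69  0.07  0.91  0.2 ] 0.0
90 (-0.13, 0.06, 0.22) err 0.0 [ 0.43  0.52 -0.91  1.73 -0.01  1.02 -1.84] [ 1.04  0.64 -1.37  1.99 -0.05  0.76 -0.93] [ 1.26  0.87 -1.37  2.   -0.26  0.92  0.16] maxstep [0.14 0.06 0.1  0.09 0.09 0.09 0.27] rot [ 0.584  0.909 -2.151] 2.41
    [ 1.    1.24 -1.05  1.69 -0.04  0.91  0.29] 0.0
90 (-0.05, 0.0, 0.2) err 0.0 [ 0.44  0.56 -0.89  1.68  0.02  1.05 -1.81] [ 1.    0.74 -1.3   1.87  0.04  0.83 -0.92] [ 1.2   1.05 -1.37  1.79 -0.04  1.04  0.03] maxstep [0.12 0.09 0.09 0.08 0.04 0.09 0.22] rot [ 0.584  0.909 -2.151] 2.41
    [ 1.05  1.31 -1.16  1.69  0.12  0.92  0.16] 0.0
```

Run:
```python
from plan2 import *
p,o,_=pose();Mo=o.as_matrix();t,M=ppose(30,80);t=t+[-.1,0,.2];w=R.from_matrix(Mo.T@M).as_rotvec()
print((Mo.T@(t-p)*500).round(1),(w/2).round(3),np.linalg.norm(w)/2)
```

```text
[ 15.3 135.  -13.9] [ 0.269  0.509 -0.992] 1.1471531827451524
```

Call:
step_arm([
  [2, 17, -2, 0.034, 0.064, -0.124, 30],
  [4, 34, -4, 0.067, 0.127, -0.248, 30],
  [6, 51, -5, 0.101, 0.191, -0.372, 30],
  [8, 68, -7, 0.135, 0.255, -0.496, 30],
  [9, 85, -9, 0.168, 0.318, -0.62, 30],
  [11, 101, -11, 0.202, 0.382, -0.744, 30],
  [13, 118, -12, 0.235, 0.445, -0.868, 30],
  [15, 135, -14, 0.269, 0.509, -0.992, 30],
])

```text
clock: 6.9
tcp_pos: [0.5444, 0.1457, 0.2319]
orientation: [-2.616, -0.513, -0.222]
contact_force: [-0.3, -0.5, -1.5]
grip_width: 0.0387
gripper_force: 40.7
```

```bash
python3 log.py
python3 - <<'E'
from plan2 import *
t,M=ppose(30,80);rel(t+[-.1,0,.2],M)
E
```

```text
6.9 [ 0.7381  0.4746 -1.0695  1.9069 -0.0616  0.797  -1.3842] [0.5444 0.1457 0.2319] [[0.9174004008143737, 0.3921703017729985, 0.06766800568142667], [0.3173828386452804, -0.8235673584363599, 0.47011162488458014], [0.24009297848768962, -0.40980392936797416, -0.880009148336242]] 0.03872662233740201 1.8719577597455666
move [-81.2  82.9 -68.8] [ 0.266  0.512 -0.99 ] rows 8.0
```

Call:
step_arm([
  [-12, 12, -10, 0.037, 0.071, -0.138, 30],
  [-23, 24, -20, 0.075, 0.142, -0.277, 30],
  [-35, 36, -30, 0.113, 0.214, -0.416, 30],
  [-47, 48, -39, 0.15, 0.285, -0.555, 30],
  [-58, 60, -49, 0.188, 0.356, -0.694, 30],
  [-70, 71, -59, 0.226, 0.427, -0.833, 30],
  [-81, 83, -69, 0.269, 0.509, -0.992, 30],
  [-81, 83, -69, 0.269, 0.509, -0.992, 30],
])

```text
clock: 7.7
tcp_pos: [0.4986, 0.0166, 0.2383]
orientation: [-1.745, -1.456, -1.006]
contact_force: [1.0, -0.8, -1.6]
grip_width: 0.0383
gripper_force: 40.7
```

```bash
python3 log.py
python3 - <<'E'
from plan2 import *
t,M=ppose(30,80);rel(t+[-.1,0,.2],M);rel(t+[0,0,.06],M)
for n in ['top','side']: f=grab(n,n+'2')
a=dict(np.load('pics/top2.npz'))['image'][170:320,230:430];b=dict(np.load('pics/side2.npz'))['image'][140:300,220:400]
cc=np.zeros((360,800,3),np.uint8);cc[:300,:400]=cv2.resize(a,(400,300));cc[:355,400:]=cv2.resize(b,(400,355),interpolation=cv2.INTER_CUBIC);cv2.imwrite('pics/c2.png',cc[:,:,::-1])
E
```

```text
7.7 [ 1.3694  0.9459 -1.386   1.9927 -0.1673  0.847   0.0662] [0.4986 0.0166 0.2383] [[0.09100998941884988, 0.9842260222145898, 0.1517113015619691], [0.4900533382967811, -0.17688417402058862, 0.8535570951056729], [0.866928432715274, -0.0033355924061588826, -0.49842147463079733]] 0.03833842528498487 0.8623307095356034
move [ 1.9 -1.2  1.7] [ 0.001 -0.002 -0.005] rows 1.0
move [-110.4   97.7   86.7] [ 0.001 -0.002 -0.005] rows 4.0
```

View pics/c2.png

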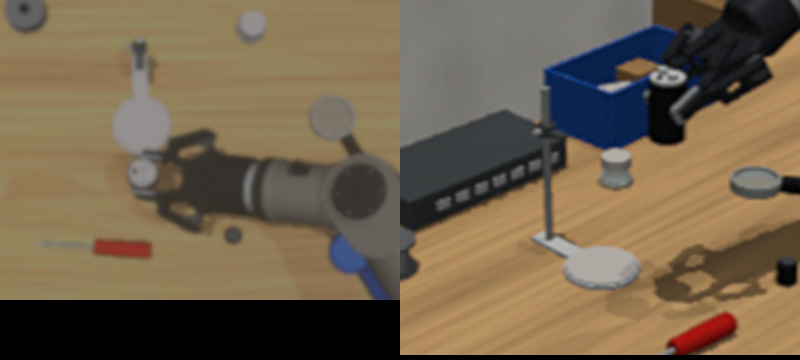

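The crops show the can held upright with its studs up. The plate is free and the post is clear of the gripper. I'll cross-check the plate's centre and the can's axis.

Run:
```python
from plan2 import *
g=dict(np.load('pics/side.npz'));hsv=cv2.cvtColor(g['image'],cv2.COLOR_RGB2HSV)
m=np.zeros((480,640),np.uint8);m[250:272,293:330]=((hsv[...,1]<40)&(hsv[...,2]>150))[250:272,293:330]
n,l,st,ce=cv2.connectedComponentsWithStats(m);k=1+st[1:,4].argmax();v,u=np.nonzero(l==k);W=np.array([plane(g,a,b,.008) for a,b in zip(u,v)])[:,:2];print('plate side',W.mean(0),np.ptp(W,axis=0),st[k])
f=dict(np.load('pics/top2.npz'));hsv=cv2.cvtColor(f['image'],cv2.COLOR_RGB2HSV)
m=np.zeros((480,640),np.uint8);m[246:268,292:312]=((hsv[...,1]<60)&(hsv[...,2]>110))[246:268,292:312]
n,l,st,ce=cv2.connectedComponentsWithStats(m);k=1+st[1:,4].argmax();v,u=np.nonzero(l==k);W=np.array([plane(f,a,b,.277) for a,b in zip(u,v)])[:,:2];print('can top',W.mean(0),np.ptp(W,axis=0),st[k])
p,o,_=pose();print('can from tcp',p-o.as_matrix()[:,2]*.012)
t,M=ppose(30,80)
print('d',(t-p).round(4), 'world axes in tool: x',o.as_matrix()[0].round(3),'y',o.as_matrix()[1].round(3),'z',o.as_matrix()[2].round(3))
```

```text
plate side [0.60010185 0.00826938] [0.1059091 0.0808932] [293 250  35  18 452]
can top [0.49715424 0.00637628] [0.03355957 0.0334534 ] [294 249  14  14 163]
can from tcp [0.49695352 0.00832539 0.24443092]
d [ 0.099   0.0007 -0.1995] world axes in tool: x [0.094 0.984 0.15 ] y [ 0.489 -0.177  0.854] z [ 0.867 -0.007 -0.498]
```

Call:
step_arm([
  [-43, 0, 25, 0, 0, 0, 30],
  [-86, 1, 50, 0, 0, 0, 30],
  [-125, 1, 72, 0, 0, 0, 30],
  [-146, 1, 84, 0, 0, 0, 30],
  [-143, 31, 88, 0, 0, 0, 30],
  [-140, 66, 93, 0, 0, 0, 30],
  [-136, 99, 99, 0, 0, 0, 30],
  [-136, 99, 99, 0, 0, 0, 30],
])

```text
clock: 8.6
tcp_pos: [0.6033, 0.0215, 0.0746]
orientation: [-1.746, -1.46, -1.005]
contact_force: [-0.1, -0.3, -1.1]
grip_width: 0.0387
gripper_force: 40.8
```

Call:
step_arm([
  [0, 0, 0, 0, 0, 0, 30],
  [0, 0, 0, 0, 0, 0, 30],
])

```text
clock: 8.8
tcp_pos: [0.5978, 0.0208, 0.0728]
orientation: [-1.745, -1.46, -1.0]
contact_force: [-0.5, 0.5, -1.3]
grip_width: 0.0388
gripper_force: 40.8
```

```bash
python3 log.py
python3 - <<'E'
from plan2 import *
p,o,s=pose();print('can axis pt',p-o.as_matrix()[:,2]*.012,s['contact_force'])
f=grab('side','side3');g=grab('top','top3')
b=f['image'][180:290,230:400];a=g['image'][180:290,240:390]
cc=np.zeros((400,800,3),np.uint8);cc[:293,:400]=cv2.resize(a,(400,293));cc[:259,400:]=cv2.resize(b,(400,259),interpolation=cv2.INTER_CUBIC);cv2.imwrite('pics/c3.png',cc[:,:,::-1])
E
```

```text
8.8 [ 1.1015  1.2016 -1.1421  1.8135 -0.0253  0.7327  0.1504] [0.5978 0.0208 0.0728] [[0.09145327543239153, 0.9847937532378517, 0.14770769105362586], [0.49344119632263267, -0.173653920791295, 0.8522676232061738], [0.864957851102802, -0.005057605907628937, -0.501819027576782]] 0.03875953699315196 0.013258480633295473
can axis pt [0.59602993 0.01052874 0.07879579] [-0.49720142  0.53002371 -1.32024136]
```

View pics/c3.png

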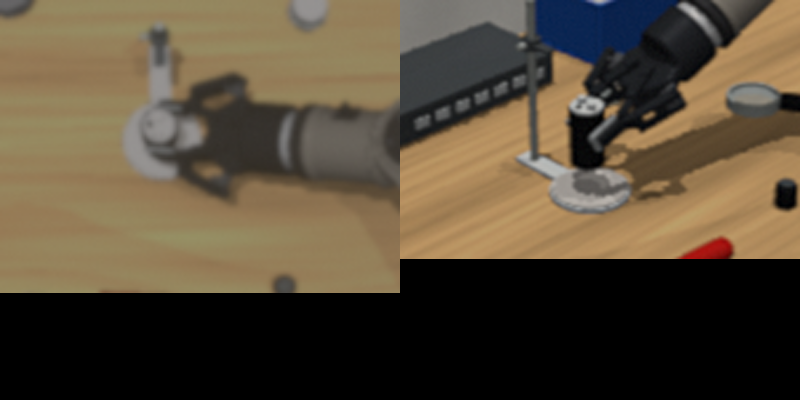

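Call:
step_arm([
  [-10, 0, 5, 0, 0, 0, 30],
  [-19, 0, 9, 0, 0, 0, 30],
  [-25, 0, 12, 0, 0, 0, 30],
  [-25, 0, 12, 0, 0, 0, 30],
  [-25, 0, 12, 0, 0, 0, 30],
])

```text
clock: 9.4
tcp_pos: [0.5988, 0.0181, 0.0452]
orientation: [-1.745, -1.459, -1.003]
contact_force: [-0.5, 0.7, -1.8]
grip_width: 0.039
gripper_force: 40.8
```

Call:
step_arm([
  [-1.3, 0, 0.8, 0, 0, 0, 30],
  [-2.6, 0, 1.5, 0, 0, 0, 30],
  [-2.6, 0, 1.5, 0, 0, 0, 30],
  [-2.6, 0, 1.5, 0, 0, 0, 30],
])

```text
clock: 9.8
tcp_pos: [0.5989, 0.0179, 0.0424]
orientation: [-1.745, -1.46, -1.003]
contact_force: [-1.2, -0.7, -1.3]
grip_width: 0.0391
gripper_force: 40.8
```

```bash
python3 log.py
python3 - <<'E'
from plan2 import *
p,o,s=pose();print('can axis pt',p-o.as_matrix()[:,2]*.012,s['contact_force'])
E
```

```text
9.8 [ 1.0926  1.2455 -1.1138  1.8024 -0.0042  0.7157  0.1771] [0.5989 0.0179 0.0424] [[0.09036103671389673, 0.9845714319629267, 0.1498465161639118], [0.4930151407270663, -0.17495507151203513, 0.8522480824068126], [0.8653155228342206, -0.0031334190096984904, -0.5012177447252332]] 0.03911686555143669 0.0015500411617491747
can axis pt [0.59706796 0.00771186 0.04839695] [-1.24762047 -0.67600821 -1.26623511]
```

Call:
step_arm([
  [-1.3, 0, 0.75, 0, 0, 0, 30],
  [-1.3, 0, 0.75, 0, 0, 0, 30],
])

```text
clock: 10.0
tcp_pos: [0.5989, 0.0179, 0.0408]
orientation: [-1.745, -1.459, -1.003]
contact_force: [0.1, -0.0, -1.9]
grip_width: 0.0389
gripper_force: 41.0
```

Call:
step_arm([
  [-1, 0, 0.6, 0, 0, 0, 30],
  [-1, 0, 0.6, 0, 0, 0, 30],
])

```text
clock: 10.2
tcp_pos: [0.5991, 0.0181, 0.0408]
orientation: [-1.744, -1.459, -1.004]
contact_force: [-1.4, -2.4, 5.4]
grip_width: 0.0385
gripper_force: 41.5
```

Call:
step_arm([
  [-0.6, 0, 0.35, 0, 0, 0, 30],
  [-0.6, 0, 0.35, 0, 0, 0, 30],
])

```text
clock: 10.4
tcp_pos: [0.5992, 0.0182, 0.0407]
orientation: [-1.743, -1.459, -1.005]
contact_force: [-3.3, -3.1, 7.7]
grip_width: 0.0388
gripper_force: 41.7
```

Call:
step_arm([
  [0.8, 0, -0.5, 0, 0, 0, 36],
  [0.8, 0, -0.5, 0, 0, 0, 40],
  [0.8, 0, -0.5, 0, 0, 0, 43],
  [0.8, 0, -0.5, 0, 0, 0, 48],
  [0.8, 0, -0.5, 0, 0, 0, 54],
  [0.8, 0, -0.5, 0, 0, 0, 58],
  [0.8, 0, -0.5, 0, 0, 0, 58],
], grip_force=20)

```text
clock: 11.1
tcp_pos: [0.5987, 0.018, 0.0398]
orientation: [-1.745, -1.46, -1.003]
contact_force: [-0.8, -0.0, 0.4]
grip_width: 0.0582
gripper_force: 0.0
```

```bash
python3 log.py
python3 - <<'E'
from plan2 import *
grab('side','side4');f=grab('wrist','w4')
cv2.imwrite('pics/c4.png',f['image'][:,:,::-1])
q=load()[-1][0];p,o,_=pose();Mo=o.as_matrix()
# retreat straight along -tool z 130, then up
q1,e=walk(q,p-Mo[:,2]*.13,Mo);print(q1.round(2),e)
E
```

```text
11.1 [ 1.0917  1.2492 -1.1114  1.8017 -0.0025  0.7141  0.179 ] [0.5987 0.018  0.0398] [[0.09052373532936224, 0.9845870039633823, 0.14964586518988848], [0.49293624775718625, -0.17486265649010152, 0.8523126814803887], [0.8653434630186361, -0.0033886563171083295, -0.5011678441592986]] 0.05824504572722221 0.001306473087891335
[ 1.24  1.17 -1.15  1.72 -0.02  0.96  0.2 ] 0.00010293095017668796
```

View pics/c4.png

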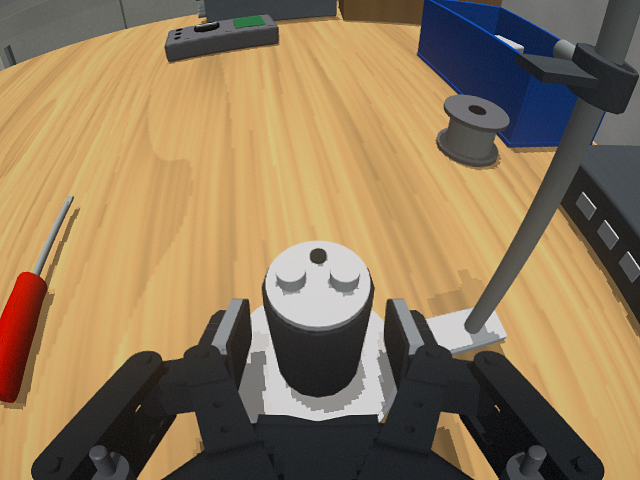

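The wrist view shows the can upright on the plate, studs up, with both fingers clear. The pointer blade runs from (517,57) to about (600,105), so its height can come from this frame's depth.

```bash
cat >> h.py <<'E'
def fcloud(f):
    K=np.array(f['mtx']);Rm,t=cam(f);v,u=np.mgrid[:480,:640];dx=(u-K[0,2])/K[0,0];dy=(v-K[1,2])/K[1,1];th=np.hypot(dx,dy)+1e-9;d=f['depth']
    tt=np.tan(np.minimum(th,1.5))/th
    return (np.stack([dx*tt*d,dy*tt*d,d],-1)-t)@Rm
E
python3 - <<'E'
from h import *
np.set_printoptions(suppress=True,linewidth=200)
f=dict(np.load('pics/w4.npz'));C=fcloud(f);Rm,t=cam(f);print('cam',-Rm.T@t)
B=C[40:120:6,505:636:10];hsv=cv2.cvtColor(f['image'],cv2.COLOR_RGB2HSV)
print((B[...,2]*1000).round().astype(int));print((B[...,0]*1000).round().astype(int));print((B[...,1]*1000).round().astype(int))
# can top
m=np.zeros((480,640),bool);m[245:325,268:368]=1;m&=(hsv[...,1]<40)&(hsv[...,2]>170)
W=np.array([fplane(f,a,b,.078) for b,a in zip(*np.nonzero(m))]);print('can top',m.sum(),W.mean(0),np.ptp(W,axis=0),'depth z',np.median(C[m],axis=0))
E
```

```text
cam [ 0.58432031 -0.06359913  0.18192276]
[[  62   55   64   72   80   87  157  -43  -24   -7  165  167  168   62]
 [  89   62   56   64   72  154  156  157  160  162  164  165  167   45]
 [  83   89   48   57   65  152  154  158  160  160  162  163  165   30]
 [  78  153  155  155  155  155  152  157  159  160  161  162   -3   14]
 [  73   79  153  155  155  155  155  155  157  159  160  160  161   -1]
 [  67   74   80  153  155  155  155  155  155  157  158  159  161  160]
 [  62   69   75  152  154  154  155  155  155  155  157  158  159  160]
 [  56   63   70   73  152  152  153  153  153  154  155  156  157  157]
 [  51   58   65   67   68   69   71  148  150  152  153  155  156  -61]
 [  45   53   60   61   62   63   64  147  149  150  151  152  153  -78]
 [  41   48   54   55   56   56   58   59  146  149  150  151  151  -93]
 [  35   43   47   48   49   50   51  141  143  147  148  149  150 -108]
 [  41   38   41   42   42   43   44  140  141  143   48  147 -144 -122]
 [  41   33   35   35   36   36   37  137  140  141 -202 -181 -158 -136]]
[[ 898  941  939  940  940  939  68
[... 1240 characters left out ...]
8  10  10  12  14  10   6   3   6   7 570]
 [217 203 190   8   6   6   7   9  10   7   4   3   1   6]
 [214 200 188   7   3   4   4   5   5   6   3   1   0   0]
 [213 200 185 180   5   5   3   5   5   5   3   1   1   3]
 [210 197 183 181 180 181 180  11   8   5   4   1   0 539]
 [208 193 182 181 180 181 180  10   6   4   3   2   1 535]
 [204 192 181 180 179 180 180 180   7   3   2   0   1 527]
 [202 188 181 180 180 180 180  14  10   3   2   0   0 519]
 [180 185 181 180 180 181 181  12  10   6 180   0 543 509]
 [169 183 180 180 180 181 180  12   8   7 598 566 532 501]]
can top 5853 [0.59669195 0.00755495 0.078     ] [0.03532577 0.03484409 0.        ] depth z [0.59599145 0.00547333 0.07875354]
```

The pointer tip comes out at z ≈ 0.153 and (0.653, 0.010), which is 56 mm from the plate's centre and matches the 58 mm given. The can stands at (0.597, 0.008). Now I'll retreat and plan the loupe grasp.

Call:
step_arm([
  [0, 0, -15, 0, 0, 0, 58],
  [0, 0, -40, 0, 0, 0, 58],
  [0, 0, -75, 0, 0, 0, 58],
  [0, 0, -110, 0, 0, 0, 58],
  [0, 0, -140, 0, 0, 0, 58],
  [0, 0, -140, 0, 0, 0, 58],
  [0, 0, -140, 0, 0, 0, 58],
])

```text
clock: 11.9
tcp_pos: [0.5779, -0.1028, 0.1105]
orientation: [-1.747, -1.459, -1.004]
contact_force: [-1.1, 1.5, -0.6]
grip_width: 0.0581
gripper_force: 0.0
```

```bash
python3 log.py
cat > plan3.py <<'E'
from plan2 import *
th=np.radians(30.9);h=np.array([np.cos(th),np.sin(th),0]);LC=np.array([.6019,-.2818,0]);G=LC-h*.060
def lp(sg,up_=0): return G+np.array([0,0,.003+up_]),frame(sg*h,dn)
def fin(sg,yaw,zt,cx=(.597,.008)):
    d=np.array([np.cos(np.radians(yaw)),np.sin(np.radians(yaw)),0]);return np.array([*cx,zt])-d*.060,frame(sg*d,dn)
E
python3 - <<'E'
from plan3 import *
q=load()[-1][0]
for sg in [1,-1]:
    q1,e1=walk(q,*lp(sg,.18),n=14);q2,e2=walk(q1,*lp(sg));print(sg,q1.round(2),q2.round(2),round(e1,1),round(e2,1),'G',G)
    for yaw in [-30,0,30,60,90]:
        q3,e3=walk(q1,*fin(sg,yaw,.25),n=10);q4,e4=walk(q3,*fin(sg,yaw,.147));print('  ',yaw,q3.round(2),q4.round(2),round(e3,1),round(e4,1))
E
```

```text
11.9 [ 1.2555  1.1632 -1.1503  1.7056 -0.0264  0.9832  0.2019] [ 0.5779 -0.1028  0.1105] [[0.09088247982529271, 0.9842281249260774, 0.15177408528896974], [0.49364557273352455, -0.17688678525651916, 0.8514840654540782], [0.8649013951783151, -0.0024623781416082124, -0.5019357661220128]] 0.058070080873093455 0.0337530575407836
1 [ 0.85  0.52 -0.59  1.68  0.33  1.04 -0.88] [ 0.77  0.74 -0.49  1.78  0.48  0.75 -1.  ] 0.0 0.0 G [ 0.55041611 -0.31261248  0.        ]
   -30 [ 0.27  0.3  -0.55  1.81  0.18  1.08 -2.44] [ 0.23  0.42 -0.52  1.92  0.26  0.88 -2.52] 0.0 0.0
   0 [ 0.4   0.3  -0.64  1.83  0.2   1.08 -1.89] [ 0.35  0.42 -0.6   1.93  0.3   0.88 -1.97] 0.0 0.0
   30 [ 0.52  0.33 -0.73  1.81  0.24  1.1  -1.34] [ 0.46  0.45 -0.68  1.91  0.35  0.9  -1.44] 0.0 0.0
   60 [ 0.6   0.4  -0.81  1.75  0.31  1.13 -0.83] [ 0.55  0.51 -0.76  1.85  0.42  0.95 -0.92] 0.0 0.0
   90 [ 0.65  0.48 -0.9   1.68  0.4   1.18 -0.36] [ 0.6   0.59 -0.84  1.78  0.51  1.01 -0.44] 0.0 0.0
-1 [ 1.25  0.88 -1.37  1.65  0.89  1.36  1.86] [ 1.18  1.07 -1.19  1.75  1.1   1.15  1.74] 0.0 0.0 G [ 0.55041611 -0.31261248  0.        ]
   -30 [ 0.75  0.53 -1.25  1.79  0.54  1.22  0.39] [ 0.66  0.64 -1.14  1.89  0.67  1.06  0.28] 0.0 0.0
   0 [ 0.85  0.57 -1.34  1.81  0.59  1.25  0.91] [ 0.77  0.68 -1.23  1.91  0.73  1.09  0.81] 0.0 0.0
   30 [ 0.91  0.61 -1.37  1.79  0.63  1.28  1.47] [ 0.82  0.71 -1.25  1.89  0.76  1.12  1.37] 0.0 0.0
   60 [ 0.91  0.66 -1.37  1.74  0.67  1.32  2.01] [ 0.84  0.76 -1.26  1.84  0.79  1.17  1.93] 0.0 0.0
   90 [ 0.87  0.72 -1.37  1.67  0.72  1.37  2.53] [ 0.83  0.82 -1.27  1.77  0.84  1.22  2.46] 0.0 0.0
```

Run:
```python
from plan3 import *
p,o,_=pose();Mo=o.as_matrix();t,M=lp(1,.18);w=R.from_matrix(Mo.T@M).as_rotvec();print((Mo.T@(t-p)*1000).round(1),w.round(3),np.linalg.norm(w))
```

```text
[ -43.3    9.9 -219.2] [-0.447 -0.977  0.771] 1.3229422885326114
```

Call:
step_arm([
  [-5, 1, -24, -0.05, -0.108, 0.085, 58],
  [-10, 2, -48, -0.1, -0.216, 0.17, 58],
  [-14, 3, -73, -0.149, -0.325, 0.257, 58],
  [-19, 4, -97, -0.199, -0.434, 0.342, 58],
  [-24, 5, -121, -0.248, -0.543, 0.428, 58],
  [-29, 7, -146, -0.298, -0.651, 0.514, 58],
  [-34, 8, -170, -0.348, -0.76, 0.6, 58],
  [-38, 9, -195, -0.397, -0.868, 0.685, 58],
])

```text
clock: 12.7
tcp_pos: [0.5532, -0.2874, 0.1754]
orientation: [-2.914, -0.943, -0.135]
contact_force: [1.1, -0.4, -0.7]
grip_width: 0.058
gripper_force: 0.0
```

Run:
```python
from plan3 import *
rel(*lp(1,.18))
```

```text
move [-16.1  18.4 -10.2] [-0.049 -0.105  0.086] rows 1.0
```

Call:
step_arm([
  [-16, 18, -10, -0.049, -0.105, 0.086, 50],
  [-16, 18, -10, -0.049, -0.105, 0.086, 50],
  [-16, 18, -10, -0.049, -0.105, 0.086, 50],
  [-16, 18, -10, -0.049, -0.105, 0.086, 50],
])

```text
clock: 13.1
tcp_pos: [0.55, -0.3118, 0.1806]
orientation: [-3.019, -0.841, -0.005]
contact_force: [-0.6, -0.3, -0.2]
grip_width: 0.05
gripper_force: 0.0
```

```bash
python3 log.py
python3 - <<'E'
from plan3 import *
f=grab('wrist','w5');cv2.imwrite('pics/c5.png',f['image'][:,:,::-1])
C=fcloud(f);hsv=cv2.cvtColor(f['image'],cv2.COLOR_RGB2HSV)
# black handle points 12-24 mm high near the expected place
P=C.reshape(-1,3);d=P[:,:2]-LC[:2];al=d@h[:2];la=d@np.array([-h[1],h[0]])
m=(P[:,2]>.015)&(P[:,2]<.026)&(al>-.17)&(al<-.036)&(abs(la)<.04)
Q=P[m];c=Q[:,:2].mean(0);w,V=np.linalg.eigh(np.cov((Q[:,:2]-c).T));print('handle',m.sum(),c,V[:,1],np.degrees(np.arctan(V[1,1]/V[0,1])),'al',al[m].min(),al[m].max(),'la',la[m].min(),la[m].max(),'z',np.median(Q[:,2]))
m=(P[:,2]>.012)&(P[:,2]<.022)&(np.hypot(d[:,0],d[:,1])<.05)&(al>-.03)
Q=P[m];c2,rad=cv2.minEnclosingCircle((Q[:,:2]*1000).astype(np.float32));print('lens rim',m.sum(),c2,rad,np.median(Q[:,2]))
print(pose()[0])
E
```

```text
13.1 [ 0.8355  0.5208 -0.5712  1.6793  0.309   1.0358 -0.8622] [ 0.55   -0.3118  0.1806] [[0.8559518291304516, 0.5170546566050974, 0.0009738024537020917], [0.5170328511355812, -0.8559303519955767, 0.007762949139341708], [0.004847376078456552, -0.006141222656185783, -0.9999693936963475]] 0.049969267989284895 0.014721329738033986
handle 2319 [ 0.52904819 -0.32420527] [-0.85196079 -0.52360558] 31.574419061420578 al -0.138337130663712 -0.036079242586833614 la -0.008609816636074073 0.010451191901909842 z 0.020143125220209255
lens rim 2360 (602.9281005859375, -278.4639587402344) 34.10325241088867 0.01533549354573793
[ 0.5498288  -0.31235161  0.18061748]
```

View pics/c5.png

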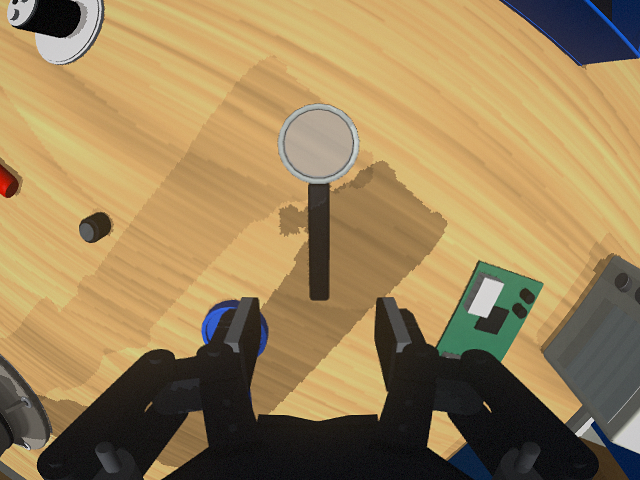

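The wrist view shows the steel loupe's lens at (318,144) with its handle straight below, centred between the fingers. The blue look-alike is off at (235,330).

Run:
```python
from plan3 import *
a=np.radians(31.6);hh=np.array([np.cos(a),np.sin(a),0]);rel(np.array([.6029,-.2785,.006])-.06*hh,frame(hh,dn))
```

```text
move [  2.1  -0.  174.6] [-0.006 -0.005 -0.009] rows 4.0
```

Call:
step_arm([
  [2, 0, 45, -0.006, -0.005, -0.009, 35],
  [2, 0, 90, -0.006, -0.005, -0.009, 35],
  [2, 0, 130, -0.006, -0.005, -0.009, 35],
  [2, 0, 155, -0.006, -0.005, -0.009, 35],
  [2, 0, 170, -0.006, -0.005, -0.009, 35],
  [2, 0, 174, -0.006, -0.005, -0.009, 35],
  [2, 0, 174, -0.006, -0.005, -0.009, 35],
  [2, 0, 174, -0.006, -0.005, -0.009, 35],
])

```text
clock: 13.95
tcp_pos: [0.5543, -0.3115, 0.0096]
orientation: [3.019, 0.852, 0.004]
contact_force: [-0.6, -0.2, 0.2]
grip_width: 0.0349
gripper_force: 0.0
```

Call:
step_arm([
  [0, 0, 0, 0, 0, 0, 25],
  [0, 0, 0, 0, 0, 0, 15],
  [0, 0, 0, 0, 0, 0, 10],
  [0, 0, 0, 0, 0, 0, 10],
  [0, 0, 0, 0, 0, 0, 10],
], grip_force=40)

```text
clock: 14.45
tcp_pos: [0.5543, -0.3115, 0.0097]
orientation: [3.018, 0.852, 0.003]
contact_force: [-1.1, -0.1, 7.3]
grip_width: 0.0167
gripper_force: 40.1
```

```bash
python3 log.py
```

```text
14.45 [ 0.7525  0.7278 -0.4723  1.7739  0.4663  0.7476 -0.9842] [ 0.5543 -0.3115  0.0097] [[0.852269530628611, 0.5230918932500654, 0.003393873620129644], [0.5231027715129983, -0.8522559793051541, -0.004820391481254331], [0.000370941379625704, 0.005883617482029453, -0.9999826225729216]] 0.01674932805336566 0.0011328400669711471
```

Call:
step_arm([
  [0, 0, -10, 0, 0, 0, 10],
  [0, 0, -35, 0, 0, 0, 10],
  [0, 0, -70, 0, 0, 0, 10],
  [0, 0, -105, 0, 0, 0, 10],
  [0, 0, -135, 0, 0, 0, 10],
  [0, 0, -155, 0, 0, 0, 10],
  [0, 0, -155, 0, 0, 0, 10],
  [0, 0, -155, 0, 0, 0, 10],
])

```text
clock: 15.25
tcp_pos: [0.5528, -0.3105, 0.1634]
orientation: [3.019, 0.853, 0.001]
contact_force: [-0.9, 0.3, -1.5]
grip_width: 0.0173
gripper_force: 39.2
```

```bash
python3 log.py
cat > lens.py <<'E'
from plan3 import *
def lens(name):
    f=grab('wrist',name);C=fcloud(f);p,o,_=pose();Mo=o.as_matrix();P=C.reshape(-1,3)
    T=(P-p)@Mo  # in tool axes
    rr=np.hypot(T[:,0]-.0587,T[:,1]);zr=-T[:,2]
    m=(rr<.045)&(T[:,0]>.022)&(zr>-.025)&(zr<.03)&(rr>.025)
    Q=T[m];c,rad=cv2.minEnclosingCircle((Q[:,:2]*1000).astype(np.float32))
    # plane through the upper rim face
    k=(np.hypot(Q[:,0]-c[0]/1e3,Q[:,1]-c[1]/1e3)<.034)&(np.hypot(Q[:,0]-c[0]/1e3,Q[:,1]-c[1]/1e3)>.031);W=Q[k]@Mo.T+p
    zt=np.median(W[:,2]);W=W[abs(W[:,2]-zt)<.006]
    A=np.c_[W[:,:2]-W[:,:2].mean(0),np.ones(len(W))];s=np.linalg.lstsq(A,W[:,2],rcond=None)[0]
    cw=p+Mo@np.array([c[0]/1e3,c[1]/1e3,0])
    print('circle tool mm',np.round(c,1),round(rad,1),'n',m.sum(),len(W),'world xy',cw[:2].round(4),'rim top z',zt.round(4),'slope',s.round(4))
if __name__=='__main__':
    import sys;lens(sys.argv[1])
E
python3 lens.py w6
```

```text
15.25 [ 0.8209  0.5383 -0.5642  1.6947  0.3352  1.0031 -0.8813] [ 0.5528 -0.3105  0.1634] [[0.8521795820045738, 0.5232472838464315, 0.001496650206903304], [0.5232488212305346, -0.8521707712698404, -0.0039557141228335115], [-0.0007944151093076496, 0.004154099264282441, -0.9999910561419721]] 0.017272542913431485 0.025726038293580302
circle tool mm [56.8  0.2] 35.9 n 11877 3136 world xy [ 0.6008 -0.2808] rim top z 0.1699 slope [-0.0225 -0.0135  0.1701]
```

Call:
step_arm([
  [8, -14, 0, 0, 0, 0, 10],
  [26, -44, 0, 0, 0, 0, 10],
  [50, -84, 0, 0, 0, 0, 10],
  [74, -125, 0, 0, 0, 0, 10],
  [98, -166, 0, 0, 0, 0, 10],
  [122, -206, 0, 0, 0, 0, 10],
  [139, -236, 0, 0, 0, 0, 10],
  [147, -248, 0, 0, 0, 0, 10],
])

```text
clock: 16.1
tcp_pos: [0.5469, -0.0163, 0.1615]
orientation: [3.019, 0.864, -0.001]
contact_force: [1.1, -0.2, -1.0]
grip_width: 0.017
gripper_force: 39.2
```

Call:
step_arm([
  [0, 0, 4, 0, 0, 0, 10],
  [0, 0, 8, 0, 0, 0, 10],
  [0, 0, 8, 0, 0, 0, 10],
  [0, 0, 8, 0, 0, 0, 10],
])

```text
clock: 16.5
tcp_pos: [0.5484, -0.0243, 0.1536]
orientation: [3.021, 0.848, -0.001]
contact_force: [0.1, -0.4, -0.6]
grip_width: 0.0169
gripper_force: 39.2
```

```bash
python3 log.py; python3 lens.py w7
python3 - <<'E'
from h import *
f=dict(np.load('pics/w7.npz'));s=grab('side','side5');P=fcloud(f)
print('blade z in this view:')
Q=P.reshape(-1,3);m=(abs(Q[:,0]-.657)<.006)&(abs(Q[:,1]-.010)<.008)&(Q[:,2]>.11)&(Q[:,2]<.18);print(m.sum(),np.percentile(Q[m][:,2],[10,50,90]) if m.sum() else '')
m=(np.hypot(Q[:,0]-.597,Q[:,1]-.008)<.03)&(Q[:,2]>.07)&(Q[:,2]<.09);print('can top seen',m.sum(),Q[m].mean(0) if m.sum() else '')
b=cv2.resize(s['image'][150:290,230:400],(680,560),interpolation=cv2.INTER_CUBIC);cv2.imwrite('pics/c6.png',b[:,:,::-1])
E
```

```text
16.5 [ 0.4414  0.4369 -0.6461  1.8997  0.333   0.9128 -1.3898] [ 0.5484 -0.0243  0.1536] [[0.8538275378776373, 0.5205558684420967, 0.000351272409850107], [0.5205529381169668, -0.8538200331598581, -0.0039986988748327255], [-0.0017816227448006232, 0.003597055100039406, -0.9999919434750472]] 0.0169335284835207 0.01007568630927044
circle tool mm [56.5 -0. ] 35.6 n 11795 3204 world xy [0.5968 0.0055] rim top z 0.1601 slope [-0.02   -0.0098  0.1603]
blade z in this view:
865 [0.15358222 0.15466463 0.15553965]
can top seen 0
```

View pics/c6.png

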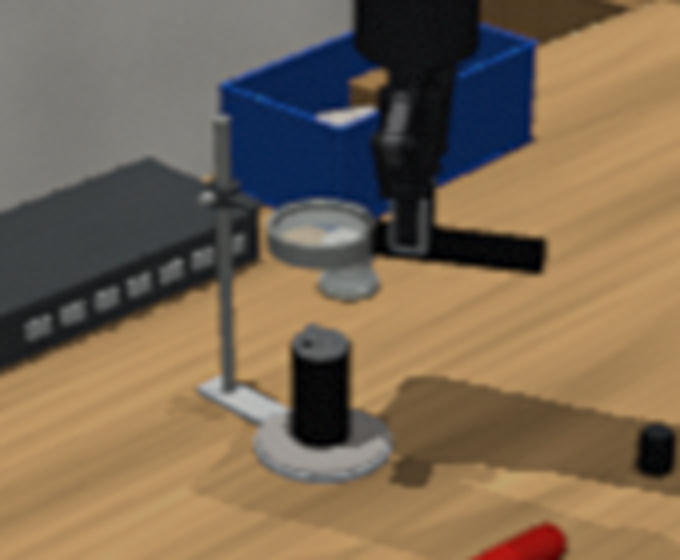

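The side crop shows the lens directly above the standing can and clear of the post and pointer. It sits about 1 mm low, so I'll nudge it up, let it settle and hand in.

Call:
step_arm([
  [0, -1, -1, 0, 0, 0, 10],
  [0, -1, -1, 0, 0, 0, 10],
  [0, -1, -1, 0, 0, 0, 10],
  [0, -1, -1, 0, 0, 0, 10],
  [0, -1, -1, 0, 0, 0, 10],
  [0, -1, -1, 0, 0, 0, 10],
])

```text
clock: 17.2
tcp_pos: [0.5481, -0.0213, 0.1552]
orientation: [3.02, 0.853, 0.001]
contact_force: [0.1, 0.1, -1.2]
grip_width: 0.0168
gripper_force: 39.2
```

```bash
python3 log.py; python3 lens.py w8; python3 -c "
from bench import r
print(r.hand_in())"
```

```text
17.2 [ 0.439   0.4341 -0.6489  1.9001  0.3314  0.9141 -1.3908] [ 0.5481 -0.0213  0.1552] [[0.8521845656270793, 0.5232394638055775, 0.0013891088646245217], [0.5232409310989243, -0.8521777638032749, -0.003462210562714516], [-0.0006277975124817193, 0.0036772810202202605, -0.9999930417130819]] 0.01682810165962776 0.0021571383301875005
circle tool mm [56.7 -0.4] 35.7 n 11822 3193 world xy [0.5961 0.0087] rim top z 0.1618 slope [-0.0195 -0.0097  0.162 ]
the job is handed in; nothing more can be done
None
```

I handed the job in at about 17 s: the capacitor stands studs up on the plate, released, and the loupe is held level above it, its lens within about 1 mm of the pointer's height by my last measurement; no verdict came back.

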